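# Lock a plug swab into its transport vial

### The arm

A 7-joint arm with a two-finger parallel gripper is mounted at the origin on a cart in front of the work surface, level with it; the furniture and walls round the work are solid. World frame = base frame: x ahead of the robot, y to its left, z up, the work surface at z = 0. Lengths are in m, angles in degrees, forces in N, time in s.
With the tool pointing down it reaches from about 0.425 to 0.8 m from the base axis. Payload 8.3 kg.
Tool frame: the origin (TCP) lies between the finger pads; the fingertips stand 11 mm ahead of it and the grasp point (between the pads) lies 8 mm behind it (ctrl.tip_reach is the distance from the TCP to the fingertips, in m); z points along the fingers, y is the line along which they close (so a half turn about z gives the same grasp; the last joint's range is limited). The gripper opens to 85 mm and grips with 20 to 120 N. Pads are 22 mm wide; open, the fingers measure 114 mm over their backs; the gripper's body (76 mm by 85 mm) begins 54 mm behind the grasp point. The pads swing forward as they close: fully open they stand 13 mm farther back than shut.
Start: joints at [60.224, 21.967, 0.94, 78.501, -0.361, 79.538, -2.664], TCP at [0.276, -0.561, 0.242] pointing down, gripper open.
Joint ranges: [-169.22, 169.22], [-14.56, 117.87], [-87.37, 89.26], [10.42, 133.3], [-82.24, 262.24], [0.94, 117.77], [-172.7, 172.7]. Speed limits (degrees/s): [136.94, 136.94, 172.46, 172.46, 180, 180, 180].

### API

Orientations are given as [roll, pitch, yaw] about the fixed x, y, z axes, in that order (R = Rz(yaw) Ry(pitch) Rx(roll)).
In Python, from plant import sensors, vision, ctrl gives the robot as it stands.
- The arm moves only by the tool send_rows, never from a script. Its argument "commands" is text: rows parted by semicolons, each of 5 numbers parted by spaces: the shift along the world's x, y, z in mm, then the turn about the world's z in degrees, then the finger opening in mm, from 0 to 85.4. A call has 1 to 12 rows; each row shifts and turns the commanded pose from where the row before left it; what a row does not reach is not made up. A row lasts 1/12 s, in which the tool goes at most 41.7 mm and 7.16 degrees, less where a joint would pass 70% of its speed; a pose out of reach is approached as far as the arm can. A call is refused whole if a number of a shift passes 41.7 or a number of a turn 7.16, either way. A call with a gripper value outside its range is refused whole. The fingers move at their own pace and stop on an object; the grip force is fixed at half the most. Time passes only in rows, so rows that do not move let the fingers close. It gives the time, the measured TCP pose, the force, the opening and the grip force at its end, in the units of the state.
- sensors.observe(): the state, without advancing time (a new reading comes with each control period).
- vision.read_camera(name): name is "scene" or "top"; returns the picture (384x512x3 uint8, red, green, blue); there is no depth.
- vision.camera_model(name): a dict with "K" (3x3 intrinsics, pixels), "D" ([k1, k2, p1, p2, k3] as OpenCV has them; the pictures are not rectified), "extrinsics" (4x4, takes a point from camera to world coordinates). Camera axes: x right, y down, z forward; pixel columns grow to the right and rows downward; lengths in m; the calibration is good to about 2 mm. A picture is of the moment at which its call begins. camera_model takes no time and is no camera call.
- ctrl.close_job(): hands the job in; it is judged then, once.
The state is a dict: "clock": time; "joint_pos": joint angles; "joint_vel": joint speeds; "effort": joint torques, N m; "tcp_pos": TCP position; "orientation": TCP orientation; "wrist_force": force on the tool from outside, world axes, zero at the start; "torque": the same for the moment, N m; "opening": finger opening in m; "grasp_force": force on a finger pad.
Only numpy, scipy, OpenCV 4.12 (cv2) and the standard library are available. Lean on these libraries where they do the work, as an engineer would, in place of code of your own. Each camera call takes 0.05 s, during which the arm holds its last target. There are 200 camera calls.

### The job

Take the red-headed plug swab out of the inclined stand, put its shaft down into the narrow mouth of the empty vial carrier (the one without a blue-headed swab), and press its head down until its flange has snapped past the sprung orange gate and sits fully home on the vial's mouth with the gate closed over it. The vial has some play in its foot, so feel for the mouth. Leave the tube rack and red marker where they are, and let go at the end.

Things in the scene. Friction and masses are not known exactly. Their poses are not given: they have to be found in the camera images.
- swab: Red-headed plug swab, rigid, 30 g, round about z. Origin on the axis at the flange's underside, +z to the head. Up: flange 22 mm diameter (z 0 to 5 mm), neck 8 mm (z 5 to 14), head to grip 12 mm diameter (z 14 to 40). Down: white shaft 6 mm diameter, 70 mm long, round end. At the start it stands loosely in the stand, leaning to the robot.
- swab_tip (a point): Lower end of the swab's shaft, 70 mm below the swab's origin on its axis.
- swab_top (a point): Middle of the flat top of the swab's red head, 40 mm above the swab's origin on its axis.
- stand: Fixed inclined swab stand: white block 34x34x52 mm on a grey foot 90x60 mm. Origin on the bench under the block. Its round socket, 9 mm wide and 46 mm deep, leans about 0.35 rad from vertical (the loose swab a little more) to the stand's -x side; draw the swab out along its own axis (more than 50 mm).
- carrier: Grey fixed foot (76x76 mm tray) of the empty carrier; origin under its middle, z up. A cartridge stands in it: 4 posts, glass vial under a white deck 42x42 mm, 86 mm above the bench, mouth in the deck's middle. A clear guard, 42 mm square outside, 36 inside, rises 30 mm above the deck; fingers round the head cannot go in. Gate on +x side. The cartridge stands up to 4.5 mm off centre in x and in y.
- nominal_mouth (a point): Point of the foot, 86 mm above its origin: where the vial's mouth would be if the cartridge stood centred. The real mouth, level with it on the deck's flat top, lies up to 4.5 mm off in the foot's x and in y, and no reading tells where: feel for it. Round opening 8 mm wide, 1 mm chamfer (shaft has 1 mm play all round), vial 73 mm deep. Sideways, the cartridge yields only above about 12 N.
- gate (a joint): Orange sprung gate of the empty carrier, rad: 0 closed, up to 0.6 as the flange pushes it down and outward. Hinge 15 mm to foot +x of the mouth's axis, 18 mm above it; closed tip 6.5 mm from the axis, 7 mm up, so the shaft passes freely; the flange meets it about 15 mm above the mouth. Passing takes roughly 5 to 15 N, the swab's weight is not enough; it then springs back to 0 over the flange.
- full_carrier: A second carrier just like the first, fixed, already filled with a blue-headed swab (head top 126 mm above the bench). Origin on the bench under its mouth. Not to be used.
- tube_rack: Orange micro tube rack, 66x142x47 mm, loose, a bystander. Origin under its middle.
- marker_1: Red-capped marker lying on the bench, 12x139x14 mm, loose, a bystander. Origin under its middle.

How it is judged (in metres and radians):
On the way:
1. the swab's shaft stands at least 20 mm deep in the empty vial's mouth (z of swab_tip in the frame of nominal_mouth below -0.02 m and horizontal distance between swab_tip and nominal_mouth below 0.01 m), for 0.2 s.
At the end, for the whole second after the job is handed in: the flange lies on the empty vial's mouth (within 2 mm in height, 10 mm sideways of the carrier's middle, upright within 0.06 rad), the gate is closed over it (below 0.12 rad), and the swab is at rest and released (z of swab in the frame of nominal_mouth below 0.002 m and horizontal distance between swab and nominal_mouth below 0.01 m and z of swab_tip in the frame of nominal_mouth below -0.066 m and angle between swab's own z axis and vertical below 0.06 rad and value of joint gate below 0.12 rad and linear speed of swab below 0.02 m/s); the robot touches nothing.
It fails at once if the tube rack or red marker is moved more than 20 mm (distance of any of tube_rack, marker_1 from where it was at the start of the episode above 0.02 m).
It also fails if it takes over 72 s, if anything falls off the work surface, if the arm or the gripper's body presses on something with over 40 N, if the wrist force passes 120 N, or if a joint passes its speed limit or range.

## Working session

There is one attempt and no reset: what is moved stays moved. The work goes in short steps, Python scripts to look and compute and a tool call to move; the robot and the scene stay as the last step left them, time stands still between calls to the robot, and variables do not carry over. Pictures are saved under pics/ and viewed, at most 12 in all, crops included, and the job is handed in when it is done.

Besides the shell and the picture viewer there is one more tool, called by a JSON object that holds its "name" and its "arguments". send_rows: Moves the arm, as the interface text tells. Its arguments: {"type":"object","properties":{"commands":{"type":"string"}},"required":["commands"]}

```bash
mkdir -p pics; ls
python3 - <<'E'
from plant import sensors, vision, ctrl
import cv2,numpy as np
np.set_printoptions(precision=4,suppress=True)
for n in("scene","top"):
    im=vision.read_camera(n); cv2.imwrite(f"pics/{n}0.png",im[:,:,::-1])
    m=vision.camera_model(n); print(n,np.array(m["K"]),m["D"],np.array(m["extrinsics"]))
a=cv2.imread("pics/scene0.png");b=cv2.imread("pics/top0.png")
print(sensors.observe())
E
```

```text
pics
scene [[383.8756   0.     256.4929]
 [  0.     383.8756 189.7116]
 [  0.       0.       1.    ]] [0.0338 0.     0.     0.     0.    ] [[ 0.8095 -0.3661  0.459   0.17  ]
 [-0.5869 -0.5252  0.6161 -0.4687]
 [ 0.0155 -0.7682 -0.6401  0.6516]
 [ 0.      0.      0.      1.    ]]
top [[396.8604   0.     253.1991]
 [  0.     396.8604 187.9225]
 [  0.       0.       1.    ]] [-0.1195  0.      0.      0.      0.    ] [[-0.0137 -0.9979  0.064   0.4601]
 [-0.9999  0.0138  0.0018  0.0608]
 [-0.0026 -0.0639 -0.9979  1.2219]
 [ 0.      0.      0.      1.    ]]
{'clock': 0.1, 'joint_pos': array([60.2239, 22.0109,  0.9402, 78.5552, -0.3608, 79.5373, -2.6631]), 'joint_vel': array([ 0.0617, -0.0201, -0.0723, -0.1262,  0.0234,  0.0008, -0.0763]), 'effort': array([  0.0043, -62.9136,   0.8488, -37.2754,   0.0169,   0.0106,
        -0.0001]), 'tcp_pos': array([ 0.2755, -0.5605,  0.2414]), 'orientation': array([-179.8994,    0.0024,   26.1752]), 'wrist_force': array([-0.7433,  0.0464, -0.2002]), 'torque': array([ 0.0184, -0.0289, -0.0405]), 'grasp_force': 0.0, 'opening': 0.0855778592184113}
```

View pics/scene0.png

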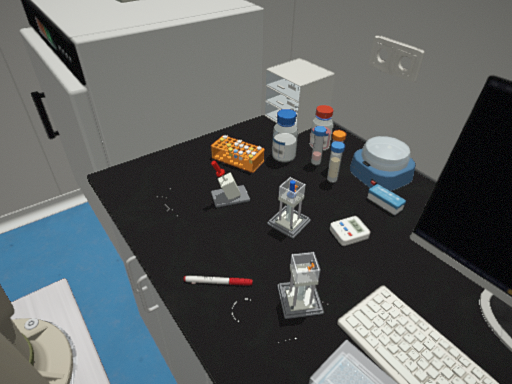

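View pics/top0.png

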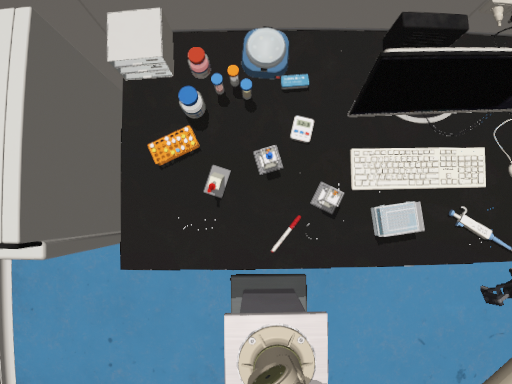

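The scene camera shows the red-headed swab in its stand at about (222,180) and the empty carrier at (302,285). In the top camera they are at about (214,183) and (328,197). The tube rack and marker are well clear of both.

```bash
cat > h.py <<'E'
from plant import sensors, vision, ctrl
import cv2,numpy as np
np.set_printoptions(precision=4,suppress=True)
def ray(n,uv):
    m=vision.camera_model(n);T=np.array(m["extrinsics"])
    p=cv2.undistortPoints(np.array([[uv]],float),np.array(m["K"]),np.array(m["D"])).ravel()
    d=T[:3,:3]@np.array([*p,1]);return T[:3,3],d/np.linalg.norm(d)
def plane(n,uv,z):
    o,d=ray(n,uv);return o+d*(z-o[2])/d[2]
def tri(a,b):
    (o1,d1),(o2,d2)=ray("scene",a),ray("top",b)
    s=np.linalg.lstsq(np.c_[d1,-d2],o2-o1,rcond=None)[0]
    p,q=o1+d1*s[0],o2+d2*s[1];return (p+q)/2,np.linalg.norm(p-q)
def red(im):
    h=cv2.cvtColor(im,cv2.COLOR_RGB2HSV)
    return (((h[...,0]<8)|(h[...,0]>172))&(h[...,1]>130)&(h[...,2]>60)).astype(np.uint8)
E
python3 - <<'E'
from h import *
a=cv2.imread("pics/scene0.png");b=cv2.imread("pics/top0.png")
for n,im in(("scene",a),("top",b)):
    c=cv2.connectedComponentsWithStats(red(im[:,:,::-1].copy()))
    for s,ce in zip(c[2][1:],c[3][1:]):
        if s[4]>8: print(n,s,ce)
f=lambda im,x,y,w,h:cv2.resize(im[y:y+h,x:x+w],(400,300),interpolation=cv2.INTER_CUBIC)
cv2.imwrite("pics/c0.png",np.vstack([np.hstack([f(a,200,155,64,48),f(a,262,245,96,72)]),np.hstack([f(b,186,160,64,48),f(b,296,173,64,48)])]))
E
```

```text
scene [316 105  17  13 183] [324.1311 111.1803]
scene [211 160  14  17 117] [217.4274 168.547 ]
scene [371 181   5   4  14] [373.     182.3571]
scene [229 277  24   8 163] [240.1043 280.9816]
top [187  47  18  17 245] [195.9551  54.7184]
top [276  76   4   3   9] [277.4444  77.1111]
top [208 183   7   9  45] [211.1333 187.0667]
top [289 215  12  15  76] [294.7632 221.6579]
```

View pics/c0.png

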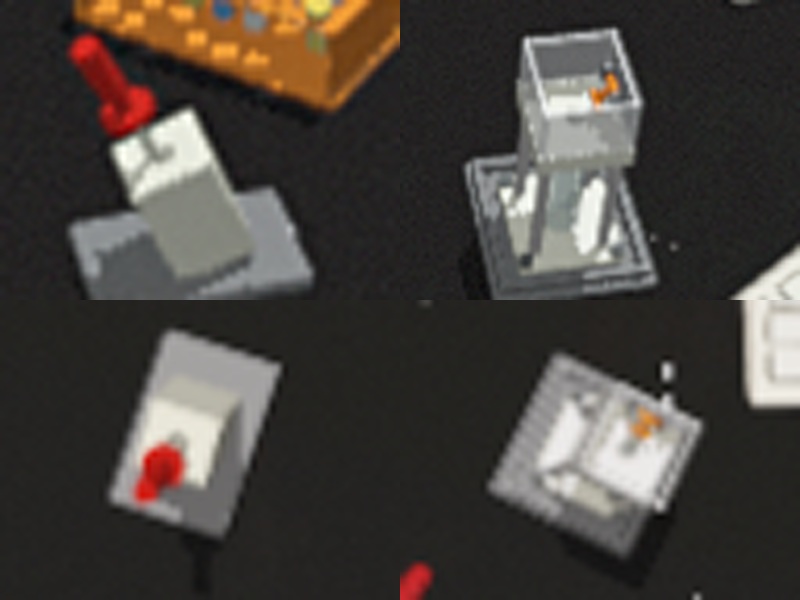

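Run:
```python
from h import *
A=lambda x,y:(x/6.25-.5+200,y/6.25-.5+155)
C=lambda x,y:((x-400)/4.1667-.5+262,y/4.1667-.5+245)
B=lambda x,y:(x/6.25-.5+186,(y-300)/6.25-.5+160)
D=lambda x,y:((x-400)/6.25-.5+296,(y-300)/6.25-.5+173)
ht=tri(A(86,48),B(146,490));fl=tri(A(128,108),B(163,467));print(ht,fl)
ax=ht[0]-fl[0];print(np.linalg.norm(ax),ax/np.linalg.norm(ax))
print("red cen",tri((217.43,168.55),(211.13,187.07)))
st=np.array([plane("top",B(*p),.008) for p in((168,332),(280,368),(222,538),(110,497))]);print(st,st.mean(0))
for z in(0,.008):
  f=np.array([plane("top",D(*p),z) for p in((560,352),(702,428),(630,555),(490,490))]);print(f,f.mean(0),np.linalg.norm(np.diff(f,axis=0),axis=1))
# scene foot corners
f=np.array([plane("scene",C(*p),.006) for p in((467,162),(600,155),(658,280),(490,298))]);print(f,f.mean(0))
# guard top (z=.116): scene and top
g=np.array([plane("scene",C(*p),.116) for p in((524,38),(616,31),(642,103),(548,115))]);print("guard s",g,g.mean(0))
g=np.array([plane("top",D(*p),.116) for p in((607,373),(700,427),(660,508),(565,455))]);print("guard t",g,g.mean(0))
print("gate",tri(C(604,88),D(645,425)))
```

```text
(array([0.5277, 0.1862, 0.1181]), np.float64(0.0014675080545555564)) (array([0.5408, 0.1815, 0.0869]), np.float64(0.003085148403837587))
0.03417698266419507 [-0.3825  0.139   0.9135]
red cen (array([0.5364, 0.1822, 0.0982]), np.float64(0.00024967836663498407))
[[0.6117 0.1878 0.008 ]
 [0.593  0.1326 0.008 ]
 [0.5097 0.1619 0.008 ]
 [0.5306 0.2169 0.008 ]] [0.5612 0.1748 0.008 ]
[[ 0.5576 -0.1477  0.    ]
 [ 0.5189 -0.2178  0.    ]
 [ 0.4566 -0.1802  0.    ]
 [ 0.4898 -0.1113  0.    ]] [ 0.5057 -0.1642  0.    ] [0.0801 0.0728 0.0764]
[[ 0.557  -0.1464  0.008 ]
 [ 0.5185 -0.216   0.008 ]
 [ 0.4566 -0.1786  0.008 ]
 [ 0.4896 -0.1102  0.008 ]] [ 0.5054 -0.1628  0.008 ] [0.0795 0.0723 0.0759]
[[ 0.4937 -0.1123  0.006 ]
 [ 0.5496 -0.1467  0.006 ]
 [ 0.5247 -0.2134  0.006 ]
 [ 0.4562 -0.1763  0.006 ]] [ 0.506  -0.1622  0.006 ]
guard s [[ 0.4994 -0.1362  0.116 ]
 [ 0.5351 -0.1564  0.116 ]
 [ 0.5171 -0.1919  0.116 ]
 [ 0.4807 -0.174   0.116 ]] [ 0.5081 -0.1646  0.116 ]
guard t [[ 0.5386 -0.1489  0.116 ]
 [ 0.5137 -0.1904  0.116 ]
 [ 0.4777 -0.1714  0.116 ]
 [ 0.5021 -0.129   0.116 ]] [ 0.508  -0.1599  0.116 ]
gate (array([ 0.5167, -0.169 ,  0.1028]), np.float64(0.0025363310676547518))
```

The swab leans about 23° along the stand's −x, which has a yaw of about −20°. The carrier's centre is near (0.507,−0.162). I'll move above the swab with the fingers closing across the lean.

{"name": "send_rows", "arguments": {"commands": "20 30 0 -3.8 60;20 36 0 -3.8 60;20 36 0 -3.8 60;20 36 0 -3.8 60;16 36 0 -3.8 60;16 36 0 -3.8 60;16 36 0 -3.8 60;14 36 0 -3.8 60;14 36 0 -3.8 60;12 36 0 -3.8 60;12 36 0 -3.8 60;12 36 0 -3.9 60"}}

```text
clock: 1.1
tcp_pos: [0.4677, -0.133, 0.2421]
orientation: [180.0, 0.0, -19.7]
wrist_force: [0.6, -0.8, 0.1]
opening: 0.0601
grasp_force: 0.0
```

{"name": "send_rows", "arguments": {"commands": "8 36 0 0 60;8 36 0 0 60;8 36 0 0 60;8 36 0 0 60;8 36 0 0 60;8 36 0 0 60;8 36 0 0 60;8 36 0 0 60;0 31 0 0 60;0 0 0 0 60;0 0 0 0 60"}}

```text
clock: 2.02
tcp_pos: [0.5308, 0.1867, 0.2416]
orientation: [-180.0, 0.1, -19.2]
wrist_force: [0.3, -0.5, -0.3]
opening: 0.0606
grasp_force: 0.0
```

{"name": "send_rows", "arguments": {"commands": "1 -2 -25 0 40;0 0 -25 0 40;0 0 -25 0 40;0 0 -20 0 40;0 0 -15 0 40;0 0 -12 0 40;0 0 -8 0 40;0 0 -4.5 0 40;0 0 0 0 40;0 0 0 0 40"}}

```text
clock: 2.85
tcp_pos: [0.5331, 0.1821, 0.1084]
orientation: [-180.0, -0.0, -19.5]
wrist_force: [0.1, 0.3, 0.5]
opening: 0.0402
grasp_force: 0.0
```

Run:
```python
from h import *
a=vision.read_camera("scene");b=vision.read_camera("top")
f=lambda im,x,y,w,h:cv2.resize(im[y:y+h,x:x+w,::-1],(400,300),interpolation=cv2.INTER_CUBIC)
cv2.imwrite("pics/c1.png",np.hstack([f(a,180,135,80,60),f(b,186,160,64,48)]))
```

```text
(no output)
```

View pics/c1.png

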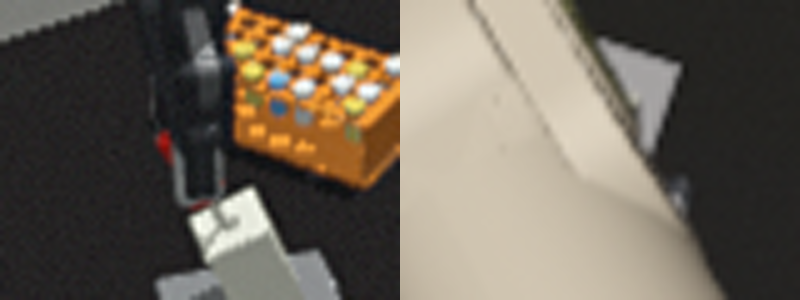

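The head is between the pads, with its upper end showing slightly on the lean side. I'll close the fingers.

{"name": "send_rows", "arguments": {"commands": "0 0 0 0 0;0 0 0 0 0;0 0 0 0 0;0 0 0 0 0;0 0 0 0 0;0 0 0 0 0;0 0 0 0 0;0 0 0 0 0"}}

```text
clock: 3.62
tcp_pos: [0.5331, 0.1827, 0.1083]
orientation: [-179.9, -0.0, -19.5]
wrist_force: [0.8, 2.8, 5.2]
opening: 0.0097
grasp_force: 58.7
```

{"name": "send_rows", "arguments": {"commands": "-2 0.7 5 0 0;-2 0.7 5 0 0;-3 1 7.5 0 0;-3 1 7.5 0 0;-3 1 7.5 0 0;-3 1 7.5 0 0;-3 1 7.5 0 0;-3 1 7.5 0 0;-3 1 7.5 0 0;-3 1 7.5 0 0;-3 1 7.5 0 0;0 0 0 0 0"}}

```text
clock: 4.62
tcp_pos: [0.5017, 0.1933, 0.1872]
orientation: [-179.9, -0.1, -19.5]
wrist_force: [-0.3, 0.1, -0.2]
opening: 0.0093
grasp_force: 58.8
```

Run:
```python
from h import *
a=vision.read_camera("scene");b=vision.read_camera("top")
f=lambda im,x,y,w,h:cv2.resize(im[y:y+h,x:x+w,::-1],(400,300),interpolation=cv2.INTER_CUBIC)
cv2.imwrite("pics/c2.png",np.hstack([f(a,170,115,100,75),f(b,180,160,64,48)]))
```

```text
(no output)
```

View pics/c2.png

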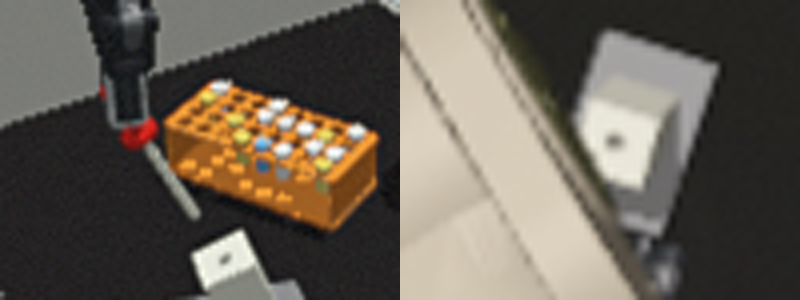

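```bash
cat >> h.py <<'E'
def lean(uv,tcp,yaw=-19.5):
    n=np.array([-np.sin(np.radians(yaw)),np.cos(np.radians(yaw)),0]);o,d=ray("scene",uv)
    return o+d*(n@(tcp-o))/(n@d)
E
python3 - <<'E'
from h import *
S=lambda x,y:(170+x/4-.5,115+y/4-.5)
T=lambda x,y:(180+(x-400)/6.25-.5,160+y/6.25-.5)
print("hole",tri(S(224,258),T(614,140)))
print("edge",plane("top",T(577,168),.053),plane("top",T(640,188),.053))
t=sensors.observe()["tcp_pos"]
tip=lean(S(198,219),t);fl=lean(S(140,132),t);print(t,"tip",tip,"flange",fl,(fl-tip)/np.linalg.norm(fl-tip),np.linalg.norm(fl-tip))
E
```

```text
hole (array([0.5545, 0.1782, 0.0606]), np.float64(0.0013167236677132563))
edge [0.5415 0.197  0.053 ] [0.5316 0.1672 0.053 ]
[0.5018 0.1925 0.1856] tip [0.5391 0.1793 0.0967] flange [0.5105 0.1895 0.1643] [-0.3859  0.1366  0.9124] 0.07405446821086786
```

{"name": "send_rows", "arguments": {"commands": "-7 2.5 0 0 0;-7 2.5 0 0 0;0 0 -12 0 0;0 0 -14 0 0;0 0 -14 0 0;0 0 -10 0 0;0 0 -3.5 0 0;5 -1.7 0 0 0;5 -1.7 0 0 0;3.5 -1.2 0 0 0;3.5 -1.2 0 0 0;0 0 0 0 0"}}

```text
clock: 5.72
tcp_pos: [0.5054, 0.1916, 0.132]
orientation: [-180.0, 0.0, -19.6]
wrist_force: [-0.7, 0.5, -1.7]
opening: 0.0096
grasp_force: 58.6
```

{"name": "send_rows", "arguments": {"commands": "3 -1 0 0 0;3 -1 0 0 0;3 -1 0 0 0;3 -1 0 0 0;0 0 0 0 0"}}

```text
clock: 6.13
tcp_pos: [0.5162, 0.1879, 0.1314]
orientation: [180.0, 0.1, -19.5]
wrist_force: [-4.5, 2.6, -1.4]
opening: 0.0097
grasp_force: 59.8
```

{"name": "send_rows", "arguments": {"commands": "3 -1 0 0 0;3 -1 0 0 0;3 -1 0 0 0;3 -1 0 0 0;3 -0.8 0 0 0;2.6 -0.6 0 0 0;0 0 0 0 0;0 0 0 0 0"}}

```text
clock: 6.8
tcp_pos: [0.5339, 0.1828, 0.1318]
orientation: [-180.0, 0.1, -19.5]
wrist_force: [-4.9, 1.5, 0.9]
opening: 0.0096
grasp_force: 62.8
```

Run:
```python
from h import *
a=vision.read_camera("scene")
x,y,w,h=180,130,80,60
cv2.imwrite("pics/c3.png",cv2.resize(a[y:y+h,x:x+w,::-1],(640,480),interpolation=cv2.INTER_CUBIC))
```

```text
(no output)
```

View pics/c3.png

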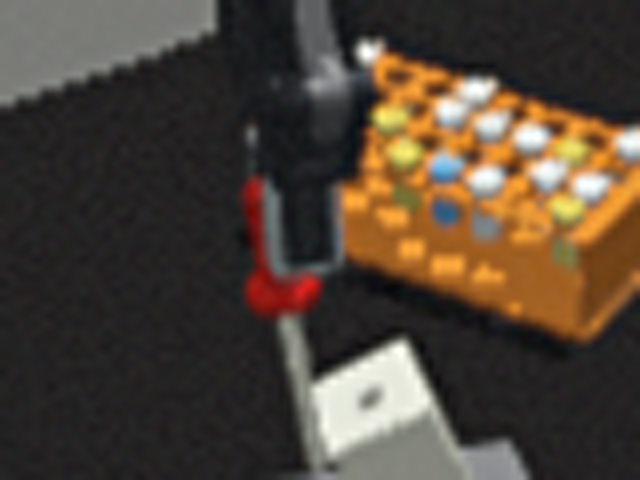

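Run:
```python
from h import *
S=lambda x,y:(180+x/8-.5,130+y/8-.5)
t=sensors.observe()["tcp_pos"];e=np.array([.9426,-.3338,0])
for n,p in(("fl",(284,293)),("s1",(290,320)),("s2",(302,385)),("s3",(316,455)),("fingertipmid",(305,270))):
    q=lean(S(*p),t);print(n,q,"s",(q-t)@e,"dz",q[2]-t[2])
```

```text
fl [0.5312 0.1838 0.1066] s -0.0028907584290087432 dz -0.025102267672174855
s1 [0.5324 0.1833 0.0964] s -0.0016235399766259067 dz -0.03539372963785528
s2 [0.5346 0.1825 0.0711] s 0.0007557893945881018 dz -0.06066455671665774
s3 [0.5374 0.1815 0.0427] s 0.003759021526421935 dz -0.08900254614290995
fingertipmid [0.5375 0.1815 0.1138] s 0.003847031939315469 dz -0.017933007459865397
```

{"name": "send_rows", "arguments": {"commands": "2.5 -0.9 0 0 0;2.5 -0.9 0 0 0;2.5 -0.9 0 0 0;0 0 0 0 0;0 0 0 0 0"}}

```text
clock: 7.27
tcp_pos: [0.5416, 0.18, 0.1319]
orientation: [-180.0, 0.0, -19.5]
wrist_force: [-4.5, 0.7, 2.1]
opening: 0.0098
grasp_force: 62.4
```

{"name": "send_rows", "arguments": {"commands": "-5 1.7 0 0 0;-5 1.7 0 0 0;-5 1.7 0 0 0;-5 1.7 0 0 0;-5 1.7 0 0 0;0 0 20 0 0;0 0 20 0 0;0 0 20 0 0;0 0 0 0 0;0 0 0 0 0"}}

```text
clock: 8.1
tcp_pos: [0.5173, 0.1885, 0.1931]
orientation: [-179.9, -0.2, -19.5]
wrist_force: [-1.2, 0.2, -1.8]
opening: 0.0097
grasp_force: 61.0
```

Run:
```python
from h import *
a=vision.read_camera("scene")
x,y,w,h=170,95,80,60
cv2.imwrite("pics/c4.png",cv2.resize(a[y:y+h,x:x+w,::-1],(640,480),interpolation=cv2.INTER_CUBIC))
```

```text
(no output)
```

View pics/c4.png

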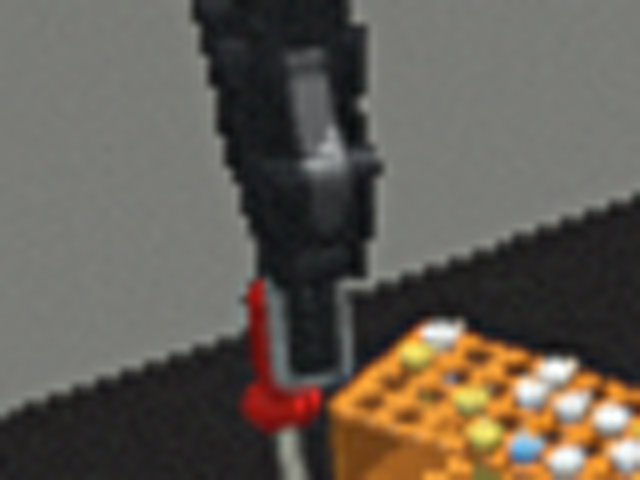

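```bash
cat >> h.py <<'E'
def proj(n,P):
    m=vision.camera_model(n);T=np.linalg.inv(np.array(m["extrinsics"]))
    return cv2.projectPoints(np.array([P],float),cv2.Rodrigues(T[:3,:3])[0],T[:3,3],np.array(m["K"]),np.array(m["D"]))[0].ravel()
def shaft(yaw=-19.5,hw=6):
    a=vision.read_camera("scene");t=sensors.observe()["tcp_pos"];e=np.array([np.cos(np.radians(yaw)),np.sin(np.radians(yaw)),0]);P=[]
    u0,v0=proj("scene",t-[0,0,.036]);u1,v1=proj("scene",t-[0,0,.092])
    for v in range(int(v0),int(v1)+1):
        uc=int(round(u0+(u1-u0)*(v-v0)/(v1-v0)));w=a[v,uc-hw:uc+hw+1].astype(float)
        g=np.where(w.max(1)-w.min(1)<40,w.mean(1)-60,0).clip(0)
        if g.sum()>60:
            q=lean(((g*np.arange(uc-hw,uc+hw+1)).sum()/g.sum(),v),t,yaw)-t;P.append([q@e,q[2]])
    P=np.array(P);k=np.polyfit(P[:,1],P[:,0],1);r=P[:,0]-np.polyval(k,P[:,1])
    ok=abs(r)<.002;k=np.polyfit(P[ok,1],P[ok,0],1)
    print("n",len(P),ok.sum(),"ds/dz",k,"s at tip(-.097)",np.polyval(k,-.097));return P
E
python3 - <<'E'
from h import *
print(shaft()[::2].T)
E
```

```text
n 20 20 ds/dz [-0.0663 -0.0068] s at tip(-.097) -0.00037589333086994903
[[-0.0047 -0.0042 -0.0038 -0.0035 -0.0029 -0.0026 -0.0022 -0.0017 -0.0017
  -0.0012]
 [-0.0342 -0.0398 -0.0454 -0.0511 -0.0568 -0.0626 -0.0684 -0.0743 -0.0801
  -0.0861]]
```

{"name": "send_rows", "arguments": {"commands": "0 0 -17 0 0;0 0 -17 0 0;0 0 -15 0 0;4 -1.4 0 0 0;5 -1.7 0 0 0;5 -1.7 0 0 0;4 -1.4 0 0 0;3 -1.1 0 0 0;3 -1.1 0 0 0;3 -1.1 0 0 0;3 -1 0 0 0;0 0 0 0 0"}}

```text
clock: 9.2
tcp_pos: [0.5467, 0.178, 0.1429]
orientation: [-180.0, 0.0, -19.5]
wrist_force: [-4.0, 1.5, 2.6]
opening: 0.0092
grasp_force: 60.2
```

{"name": "send_rows", "arguments": {"commands": "-5 1.7 0 0 0;-5 1.7 0 0 0;-5 1.7 0 0 0;-5 1.7 0 0 0;-5 1.7 0 0 0;0 0 20 0 0;0 0 20 0 0;0 0 20 0 0;0 0 0 0 0;0 0 0 0 0"}}

```text
clock: 10.03
tcp_pos: [0.5223, 0.1865, 0.2041]
orientation: [-179.9, -0.2, -19.5]
wrist_force: [-0.2, -0.0, -1.1]
opening: 0.0097
grasp_force: 58.6
```

Run:
```python
from h import *
print(shaft()[::2].T)
```

```text
n 21 21 ds/dz [-0.0235 -0.0075] s at tip(-.097) -0.005182702768200839
[[-0.0067 -0.0066 -0.0064 -0.0061 -0.0063 -0.006  -0.006  -0.006  -0.0056
  -0.0055 -0.0054]
 [-0.0331 -0.0385 -0.044  -0.0495 -0.055  -0.0606 -0.0662 -0.0719 -0.0777
  -0.0835 -0.0893]]
```

{"name": "send_rows", "arguments": {"commands": "0 0 23 0 0;0 -15 23 0 0;0 -30 0 0 0;0 -35 0 0 0;0 -35 0 0 0;0 -35 0 0 0;0 -35 0 0 0;0 -35 0 0 0;0 -35 0 0 0;0 -35 0 0 0;0 -30 0 0 0;-9 -15 0 0 0"}}

```text
clock: 11.08
tcp_pos: [0.512, -0.1537, 0.2469]
orientation: [179.9, 0.1, -19.8]
wrist_force: [0.1, -0.8, 0.2]
opening: 0.0096
grasp_force: 58.6
```

{"name": "send_rows", "arguments": {"commands": "0 -10 0 0 0;0 -6 0 0 0;0 0 0 0 0;0 0 0 0 0"}}

```text
clock: 11.42
tcp_pos: [0.5132, -0.1634, 0.2484]
orientation: [-180.0, 0.0, -19.4]
wrist_force: [-0.6, 0.5, -0.8]
opening: 0.01
grasp_force: 58.6
```

Run:
```python
from h import *
print(sensors.observe()["tcp_pos"],sensors.observe()["wrist_force"]);shaft(hw=5)
b=vision.read_camera("scene")
x,y,w,h=255,205,88,66
cv2.imwrite("pics/c5.png",cv2.resize(b[y:y+h,x:x+w,::-1],(704,528),interpolation=cv2.INTER_CUBIC))
```

```text
[ 0.5132 -0.1634  0.2484] [-0.6287  0.5356 -0.7819]
n 23 23 ds/dz [-0.0126 -0.0071] s at tip(-.097) -0.0058553742727471434
```

View pics/c5.png

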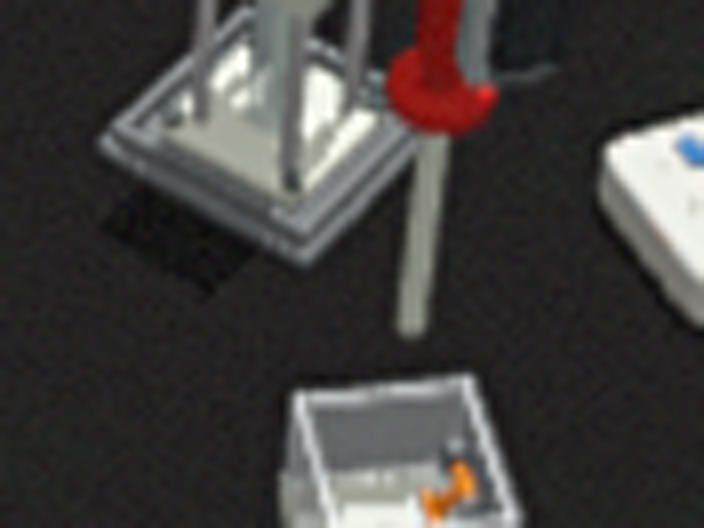

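The swab is upright and its tip, at about (411,335) in the crop, hangs over the guard. I'll go down and feel for the deck.

{"name": "send_rows", "arguments": {"commands": "0 -1 -15 0 0;0 0 -15 0 0;0 0 -14 0 0;0 0 -10 0 0;0 0 -4 0 0;0 0 0 0 0"}}

```text
clock: 12.02
tcp_pos: [0.5125, -0.165, 0.1899]
orientation: [-180.0, 0.1, -19.5]
wrist_force: [-0.9, 0.2, -0.7]
opening: 0.0095
grasp_force: 58.6
```

{"name": "send_rows", "arguments": {"commands": "0 0 -2 0 0;0 0 -2 0 0;0 0 -1.5 0 0;0 0 -1 0 0;0 0 0 0 0"}}

```text
clock: 12.43
tcp_pos: [0.5128, -0.1659, 0.1844]
orientation: [-180.0, -0.0, -19.5]
wrist_force: [0.9, 0.2, -0.2]
opening: 0.0094
grasp_force: 58.6
```

{"name": "send_rows", "arguments": {"commands": "0 0 -1 0 0;0 0 -1 0 0;0 0 0 0 0"}}

```text
clock: 12.68
tcp_pos: [0.5127, -0.1659, 0.1821]
orientation: [-180.0, 0.0, -19.5]
wrist_force: [-0.4, 1.3, -0.7]
opening: 0.0095
grasp_force: 58.6
```

{"name": "send_rows", "arguments": {"commands": "0 0 -1 0 0;0 0 -1 0 0;0 0 0 0 0"}}

```text
clock: 12.93
tcp_pos: [0.5127, -0.1658, 0.18]
orientation: [-180.0, 0.0, -19.5]
wrist_force: [0.5, 0.1, -0.6]
opening: 0.0097
grasp_force: 58.6
```

{"name": "send_rows", "arguments": {"commands": "0 0 -1 0 0;0 0 -1 0 0;0 0 -1 0 0;0 0 0 0 0"}}

```text
clock: 13.27
tcp_pos: [0.5127, -0.1659, 0.177]
orientation: [-180.0, 0.0, -19.5]
wrist_force: [-0.6, -0.9, -1.0]
opening: 0.0099
grasp_force: 58.6
```

{"name": "send_rows", "arguments": {"commands": "0 0 -1 0 0;0 0 -1 0 0;0 0 -1 0 0;0 0 0 0 0"}}

```text
clock: 13.6
tcp_pos: [0.5127, -0.1659, 0.174]
orientation: [-180.0, 0.0, -19.5]
wrist_force: [-0.1, 0.0, -0.3]
opening: 0.0098
grasp_force: 58.6
```

{"name": "send_rows", "arguments": {"commands": "0 0 -1.5 0 0;0 0 -1.5 0 0;0 0 -1.5 0 0;0 0 -1.5 0 0;0 0 0 0 0"}}

```text
clock: 14.02
tcp_pos: [0.5126, -0.1659, 0.1679]
orientation: [-180.0, 0.0, -19.5]
wrist_force: [0.2, -0.6, -0.4]
opening: 0.0095
grasp_force: 58.5
```

{"name": "send_rows", "arguments": {"commands": "0 0 -1.5 0 0;0 0 -1.5 0 0;0 0 -1.5 0 0;0 0 -1.5 0 0;0 0 0 0 0"}}

```text
clock: 14.43
tcp_pos: [0.5126, -0.1659, 0.1619]
orientation: [-180.0, 0.0, -19.5]
wrist_force: [0.3, -0.4, -0.8]
opening: 0.0098
grasp_force: 58.5
```

The tip is 20 mm below deck level with no contact force, so it's in the mouth. I'll keep going down.

{"name": "send_rows", "arguments": {"commands": "0 0 -2 0 0;0 0 -2 0 0;0 0 -2 0 0;0 0 -2 0 0;0 0 -2 0 0;0 0 0 0 0"}}

```text
clock: 14.93
tcp_pos: [0.5126, -0.1658, 0.1518]
orientation: [-180.0, 0.0, -19.5]
wrist_force: [0.3, -0.6, -1.2]
opening: 0.0094
grasp_force: 58.5
```

{"name": "send_rows", "arguments": {"commands": "0 0 -2 0 0;0 0 -2 0 0;0 0 -2 0 0;0 0 -2 0 0;0 0 -2 0 0;0 0 0 0 0"}}

```text
clock: 15.43
tcp_pos: [0.5126, -0.1659, 0.1418]
orientation: [-180.0, 0.0, -19.5]
wrist_force: [0.6, -0.5, -1.1]
opening: 0.0096
grasp_force: 58.5
```

Run:
```python
from h import *
b=vision.read_camera("scene")
x,y,w,h=255,205,88,66
cv2.imwrite("pics/c6.png",cv2.resize(b[y:y+h,x:x+w,::-1],(704,528),interpolation=cv2.INTER_CUBIC))
```

```text
(no output)
```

View pics/c6.png

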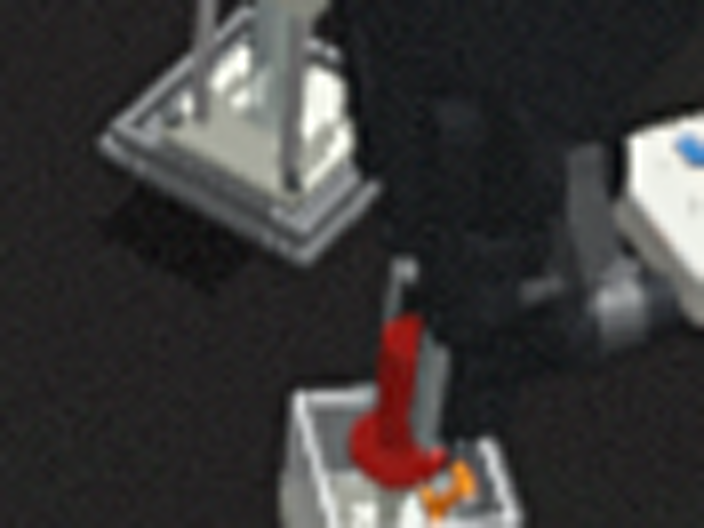

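The flange is inside the guard, near crop position (400,450), and the shaft is in the mouth. I'll lower it to just above the gate and release.

{"name": "send_rows", "arguments": {"commands": "0 0 -2 0 0;0 0 -2 0 0;0 0 -2 0 0;0 0 -1 0 0;0 0 0 0 0"}}

```text
clock: 15.9
tcp_pos: [0.5127, -0.1659, 0.135]
orientation: [-180.0, 0.0, -19.5]
wrist_force: [-0.3, 0.3, -0.9]
opening: 0.0098
grasp_force: 58.5
```

{"name": "send_rows", "arguments": {"commands": "0 0 0 0 14;0 0 0 0 20;0 0 0 0 30;0 0 0 0 30;0 0 0 0 30;0 0 0 0 30"}}

```text
clock: 16.4
tcp_pos: [0.5128, -0.1658, 0.1353]
orientation: [-180.0, -0.0, -19.5]
wrist_force: [-0.1, 0.7, 0.5]
opening: 0.03
grasp_force: 0.0
```

{"name": "send_rows", "arguments": {"commands": "0 0 12 0 30;0 0 20 0 30;0 0 20 0 30;-10 -20 0 0 0;-15 -30 0 0 0;-15 -30 0 0 0;-15 -30 0 0 0;0 0 0 0 0"}}

```text
clock: 17.07
tcp_pos: [0.4535, -0.2835, 0.1873]
orientation: [179.8, 0.0, -20.1]
wrist_force: [-1.2, -0.8, -0.5]
opening: 0.0002
grasp_force: 0.0
```

Run:
```python
from h import *
print(sensors.observe()["opening"],sensors.observe()["tcp_pos"],ctrl.tip_reach)
a=vision.read_camera("scene");b=vision.read_camera("top")
f=lambda im,x,y,w,h:cv2.resize(im[y:y+h,x:x+w,::-1],(400,300),interpolation=cv2.INTER_CUBIC)
cv2.imwrite("pics/c7.png",np.hstack([f(a,262,230,80,60),f(b,296,173,64,48)]))
for n,im in(("scene",a),("top",b)):
    c=cv2.connectedComponentsWithStats(red(im))
    for s,ce in zip(c[2][1:],c[3][1:]):
        if s[4]>8: print(n,s,ce)
```

```text
0.0001767862435141299 [ 0.4535 -0.2835  0.1873] 0.011
scene [316 105  17  13 182] [324.1758 111.1758]
scene [298 251  12  20 146] [303.5479 261.9589]
scene [229 277  24   8 164] [240.0854 280.9573]
top [187  47  18  17 244] [195.9918  54.7254]
top [276  76   4   3   9] [277.4444  77.1111]
top [330 193   7   8  38] [332.9737 196.7895]
top [289 215  12  15  76] [294.7632 221.6579]
```

View pics/c7.png

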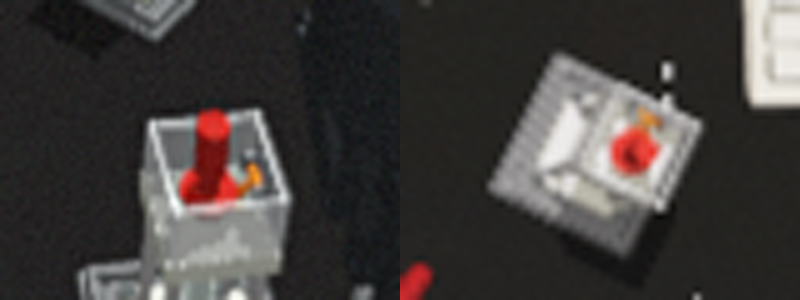

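The swab stands in the mouth with its flange resting on the gate. Its head top is at about (304,253) in the scene view and (333,197) in the top view.

Run:
```python
from h import *
print("headtop",tri((303.9,253.1),(332.8,197.3)),plane("scene",(303.9,253.1),.141),plane("top",(332.8,197.3),.141))
```

```text
headtop (array([ 0.5036, -0.1582,  0.1351]), np.float64(0.006858762672451947)) [ 0.5028 -0.1635  0.141 ] [ 0.5007 -0.1548  0.141 ]
```

{"name": "send_rows", "arguments": {"commands": "12 30 0 0 0;13 30 0 0 0;13 30 0 0 0;13.5 31.5 0 0 0;0 0 0 0 0;0 0 -12 0 0;0 0 -12 0 0;0 0 -6 0 0;0 0 0 0 0"}}

```text
clock: 17.92
tcp_pos: [0.5087, -0.153, 0.1558]
orientation: [-180.0, 0.2, -19.4]
wrist_force: [-0.2, 0.4, 0.5]
opening: 0.0001
grasp_force: 0.0
```

{"name": "send_rows", "arguments": {"commands": "0 0 -1.5 0 0;0 0 -1.5 0 0;0 0 -1.5 0 0;0 0 -1.5 0 0;0 0 0 0 0"}}

```text
clock: 18.33
tcp_pos: [0.5093, -0.1545, 0.1513]
orientation: [-180.0, -0.0, -19.5]
wrist_force: [0.2, -0.3, 0.2]
opening: 0.0002
grasp_force: 0.0
```

{"name": "send_rows", "arguments": {"commands": "-4 -7.5 0 0 0;0 0 0 0 0;0 0 -1 0 0;0 0 -1 0 0;0 0 -1 0 0;0 0 0 0 0"}}

```text
clock: 18.83
tcp_pos: [0.5054, -0.1618, 0.1483]
orientation: [-180.0, -0.0, -19.5]
wrist_force: [0.1, -0.1, -0.4]
opening: -0.0001
grasp_force: 0.3
```

{"name": "send_rows", "arguments": {"commands": "0 0 -1 0 0;0 0 -1 0 0;0 0 -1 0 0;0 0 0 0 0"}}

```text
clock: 19.17
tcp_pos: [0.5058, -0.1619, 0.1457]
orientation: [-180.0, -0.1, -19.5]
wrist_force: [-0.5, 0.4, 2.7]
opening: 0.0002
grasp_force: 1.8
```

{"name": "send_rows", "arguments": {"commands": "0 0 -1 0 0;0 0 -1 0 0;0 0 -1 0 0;0 0 0 0 0"}}

```text
clock: 19.5
tcp_pos: [0.5053, -0.1619, 0.1421]
orientation: [-180.0, -0.0, -19.5]
wrist_force: [0.8, -1.2, 3.4]
opening: -0.0001
grasp_force: 1.5
```

{"name": "send_rows", "arguments": {"commands": "0 0 -1 0 0;0 0 -1 0 0;0 0 -1 0 0;0 0 0 0 0"}}

```text
clock: 19.83
tcp_pos: [0.5052, -0.1619, 0.139]
orientation: [-180.0, 0.0, -19.5]
wrist_force: [0.9, -1.0, 2.9]
opening: 0.0002
grasp_force: 1.4
```

{"name": "send_rows", "arguments": {"commands": "0 0 -1 0 0;0 0 -1 0 0;0 0 0 0 0"}}

```text
clock: 20.08
tcp_pos: [0.5053, -0.1619, 0.1371]
orientation: [-180.0, 0.0, -19.5]
wrist_force: [0.7, 0.0, 0.7]
opening: -0.0003
grasp_force: 0.9
```

{"name": "send_rows", "arguments": {"commands": "0 0 -1 0 0;0 0 -1 0 0;0 0 0 0 0"}}

```text
clock: 20.33
tcp_pos: [0.5064, -0.1622, 0.1368]
orientation: [180.0, -0.2, -19.5]
wrist_force: [-1.4, 0.3, 12.8]
opening: 0.0003
grasp_force: 6.4
```

The fingertips met a hard stop at 126 mm, which is the fully home height. I'll press slightly more, retreat and check.

{"name": "send_rows", "arguments": {"commands": "0 0 -1 0 0;0 0 0 0 0;0 0 0 0 0"}}

```text
clock: 20.58
tcp_pos: [0.5069, -0.1624, 0.1367]
orientation: [-180.0, -0.3, -19.5]
wrist_force: [-1.5, 0.2, 18.4]
opening: -0.0002
grasp_force: 9.0
```

{"name": "send_rows", "arguments": {"commands": "0 0 10 0 0;0 0 20 0 0;0 0 25 0 0;-10 -25 0 0 0;-15 -30 0 0 0;-15 -30 0 0 0;-15 -30 0 0 0;0 0 0 0 0;0 0 0 0 0"}}

```text
clock: 21.33
tcp_pos: [0.4484, -0.2789, 0.1887]
orientation: [180.0, 0.1, -19.8]
wrist_force: [0.3, 0.2, 0.7]
opening: 0.0003
grasp_force: 0.0
```

Run:
```python
from h import *
a=vision.read_camera("scene");b=vision.read_camera("top")
f=lambda im,x,y,w,h:cv2.resize(im[y:y+h,x:x+w,::-1],(400,300),interpolation=cv2.INTER_CUBIC)
cv2.imwrite("pics/c8.png",np.hstack([f(a,262,230,80,60),f(b,296,173,64,48)]))
```

```text
(no output)
```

View pics/c8.png

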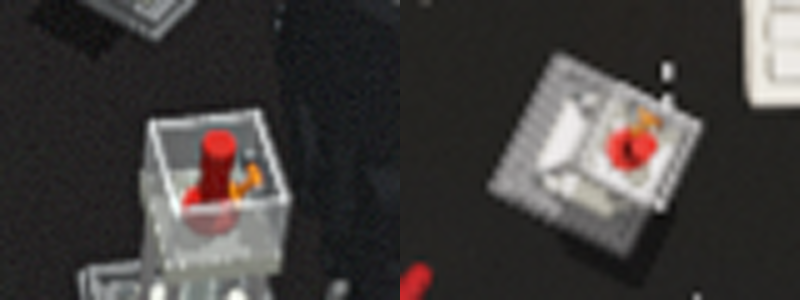

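The flange is down on the deck, near (208,212) in the scene crop. The head stands upright and the orange gate, near (246,184), has closed over the flange. Nothing touches the robot, so I'll hand it in.

```bash
python3 -c "
from plant import ctrl
print(ctrl.close_job())"
```

```text
the job is handed in; nothing more can be done
None
```

The red swab is pressed home in the empty carrier with its flange on the vial's mouth and the gate closed over it. I released it and handed the job in at about 21 s; the hand-in returned no verdict.

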